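Turn the back-to-front counter tray and load the till roll

ROBOT

A 6-joint arm with a two-finger parallel gripper is mounted at the origin on a cart in front of the work surface, level with it; the furniture and walls round the work are solid. World frame = base frame: x ahead of the robot, y to its left, z up, the work surface at z = 0. Lengths are in m, angles in rad, forces in N, time in s.
With the tool pointing down it reaches from about 0.325 to 0.85 m from the base axis. Payload 4.4 kg.
Tool frame: the origin (TCP) lies on the centre line of the jaws, within the pads' length; the fingertips stand 17 mm ahead of it and the grasp point (between the pads) lies 2 mm behind it; z points along the fingers, y is the line along which they close (so a half turn about z gives the same grasp; the last joint's range is limited). The gripper opens to 94 mm and grips with 3 to 60 N. Pads are 16 mm wide; open, the fingers measure 119 mm over their backs; the gripper's body (75 mm by 177 mm) begins 78 mm behind the grasp point.
Start: joints at [0.956, 0.207, 1.542, -0, 1.393, -0.15], TCP at [0.258, 0.514, 0.222] pointing down, gripper open.
Joint ranges: [-2.73, 2.73], [-0.86, 2.22], [0.23, 2.46], [-1.11, 4.25], [0.08, 2.63], [-2.82, 2.82]. Speed limits (rad/s): [2.79, 2.79, 3.14, 3.14, 3.14, 3.14].

INTERFACE

Orientations are given as a 3x3 rotation matrix whose columns are the frame's x, y, z axes.
In Python, from rig import get_obs, snapshot, calibration, hand_in gives the robot as it stands.
- The arm moves only by the tool drive_tool, never from a script. Its argument "plan" is a list that holds one entry, the list of rows, each a list of 7 numbers: the gripper's target within -1 to 1 (fully open at 1, half-way at 0, shut at -1), then the shift along the tool's x, y, z in m, then the turn, a rotation vector about the tool's x, y, z in rad. In form: [[[claw, tx, ty, tz, rx, ry, rz], ...]]. A call has 1 to 8 rows; each row shifts and turns the commanded pose from where the row before left it, along the tool's axes as they then stand; what a row does not reach is not made up. A row lasts 1/12 s, in which the tool goes at most 41.7 mm and 7.16 degrees, less where a joint would pass 70% of its speed; a pose out of reach is approached as far as the arm can. A call with a gripper value outside its range is refused whole. The fingers move at their own pace and stop on an object; "newtons" is the grip in N (left out, the last holds). Time passes only in rows, so rows that do not move let the fingers close. It gives the time, the measured TCP pose, the force, the opening and the grip force at its end, in the units of the state.
- get_obs(): the state, without advancing time (a new reading comes with each control period).
- snapshot(name): name is "side" or "top"; returns the picture (480x640x3 uint8, red, green, blue); there is no depth.
- calibration(name): a dict with "intrinsics" (3x3 intrinsics, pixels), "dist" ([k1, k2, p1, p2, k3] as OpenCV has them; the pictures are not rectified), "xyz" and "attitude" of the camera in the world. Camera axes: x right, y down, z forward; pixel columns grow to the right and rows downward; lengths in m; the calibration is good to about 2 mm. A picture is of the moment at which its call begins. calibration takes no time and is no camera call.
- hand_in(): hands the job in; it is judged then, once.
The state is a dict: "t": time; "q": joint angles; "qvel": joint speeds; "tau": joint torques, N m; "position": TCP position; "eef_rot": TCP orientation; "force": force on the tool from outside, world axes, zero at the start; "torque": the same for the moment, N m; "grip_width": opening from 0.0 (shut) to 1.0 (fully open); "grip_force": force on a finger pad.
Only numpy, scipy, OpenCV 4.12 (cv2) and the standard library are available. Lean on these libraries where they do the work, as an engineer would, in place of code of your own. Each camera call takes 0.05 s, during which the arm holds its last target. There are 200 camera calls.

TASK

The white tray is in its wooden counter housing back to front: its one wide well belongs at the end where the wooden wall is cut down low. Swing the brass turn-button fully aside, lift the tray clear, give it half a turn, set it back fully home and swing the button all the way back over its rim; also stand the small till roll upright on the floor of the wide well. Do not disturb the tamper, spice jar, wooden stamp or notepad.

Things in the scene. Friction and masses are not known exactly. Their poses are not given: they have to be found in the camera images.
- housing: Fixed dark-wood open box, outside 169 (x) x 109 (y) x 34 mm; origin under its centre, on the worktop. Inside 153 x 93, floor 6, walls 8 mm. Its front, -x, faces roughly the robot (yaw within 0.3 rad) and is cut down to 12 mm high over the middle 41 mm. A boss 26 x 26 x 41 mm on the outside of its -y wall, at x=+35, carries the turn-button.
- button (a joint): Brass turn-button on a vertical pivot at (35,-66) mm in the housing frame, plate 41.5 to 46.5 mm above the worktop. 0 = locked: nose, 32 mm long, to +y over the tray's rim (3.5 mm above it), tail to -y. Grows counter-clockwise from above to a stop at 1.57 = aside, tail to +x (below 1.3 the nose still overlaps the rim). Light friction, under 1 N at the peg; stays where left; starts at 0 to 0.15.
- button_peg (a point): Point 14 mm below the flat top of the black upright peg (12 mm diameter, 36 mm tall) on the turn-button's tail, 40 mm from the pivot; the peg spans 46.5 to 82.5 mm above the worktop. Pinch it from above and carry it round the pivot.
- tray: White insert, 0.2-0.4 kg, rim 150 x 90, foot 147 x 87, 32 mm high (play in the housing 1.5 mm a side at the rim, 3 at the foot); origin under its centre, z up. -x end: wide well; +x end: three slots. A pale wooden post in the middle, 24 x 24 mm, square to x and y, 74 mm tall, is the grip. Seated, origin 6 mm above the housing's. Starts with x opposite to the housing's x; should be the same way.
- post_top (a point): Centre of the top of the tray's post, 74 mm above the tray's underside. A fixed black round knock-box, about 0.13 m across and tall, stands left of and behind the housing, centred near x = 0.63, y = 0.22 m; the tray turned in place about its post clears it.
- well (a point): Centre of the wide well, on its floor, 42 mm from the tray's centre towards its -x end. The well is free for 59 mm along x between post and end wall (69 mm beside the post) and 83 mm along y.
- till_roll: The spare till roll: white paper roll, 40 mm in diameter, 57 mm tall, about 0.08 kg, standing upright; origin at the centre of its underside, z up. It, the tamper and the spice jar swap places. Fixed behind them: the coffee machine, 0.5 m tall, from x = 0.66 m on and right of y = -0.2 m; keep the arm's swing clear of it.
- tamper: Bystander: steel coffee tamper with a dark wooden handle, 59 mm across, 94 mm tall; origin under its centre.
- spice_jar: Bystander: small jar with a yellow cap, 42 mm across, 96 mm tall; origin under its centre.
- loyalty_stamp: Bystander: wooden hand stamp, 30 x 42 x 52 mm; origin under its centre.
- order_pad: Bystander: black notepad, 130 x 95 x 16 mm; origin under its centre.
Not all that is in view belongs to the job. Leave any green, orange or pink look-alike of the till_roll alone.

How it is judged:
On the way, in this order (a step that is already met when the one before it is completed fails the run):
1. the turn-button is swung aside (past 1.2 rad) (value of joint button above 1.2 rad), for 0.1 s.
2. the tray is lifted clear above the housing's walls (z of tray in the frame of housing above 0.034 m), for 0.1 s.
3. the tray sits fully home, turned round, its wide well at the cut-down front (z of tray in the frame of housing below 0.008 m and horizontal distance between tray and housing below 0.004 m and angle between the x axis of tray and the x axis of housing, either way round below 0.05 rad and angle between tray's own z axis and vertical below 0.04 rad and x of well in the frame of housing below -0.03 m), for 0.2 s.
4. the turn-button is back over the rim of the seated tray (below 0.3 rad) (all of step 3 and value of joint button below 0.3 rad), for 0.2 s.
At the end, for the whole second after the job is handed in: The tray is fully home (2 mm of seated height, 4 mm of centre, 0.05 rad), wide well at the cut-down front; the turn-button is below 0.3 rad, over its rim; the till roll stands upright (0.1 rad) on the floor of the wide well (within 32 mm of its centre, 4 mm of the floor); all at rest (all of step 4 and horizontal distance between till_roll and well below 0.032 m and z of till_roll in the frame of well below 0.004 m and angle between till_roll's own z axis and vertical below 0.1 rad and linear speed of each of till_roll, tray below 0.02 m/s); the robot touches nothing.
It fails at once if the tamper is shifted more than 30 mm (distance of tamper from where it was at the start of the episode above 0.03 m).
It fails at once if the spice jar is shifted more than 30 mm (distance of spice_jar from where it was at the start of the episode above 0.03 m).
It fails at once if the wooden stamp is shifted more than 30 mm (distance of loyalty_stamp from where it was at the start of the episode above 0.03 m).
It fails at once if the notepad is shifted more than 30 mm (distance of order_pad from where it was at the start of the episode above 0.03 m).
It also fails if it takes over 72 s, if anything falls off the work surface, if the arm or the gripper's body presses on something with over 40 N, if the wrist force passes 120 N, or if a joint passes its speed limit or range.

## Working session

There is one attempt and no reset: what is moved stays moved. The work goes in short steps, Python scripts to look and compute and a tool call to move; the robot and the scene stay as the last step left them, time stands still between calls to the robot, and variables do not carry over. Pictures are saved under pics/ and viewed, at most 10 in all, crops included, and the job is handed in when it is done.

Besides the shell and the picture viewer there is one more tool, called after "Request:" as name([rows], argument=value, ...), one row to a line, values as JSON. drive_tool: Moves the arm, as the interface text tells. Its arguments: {"type":"object","properties":{"plan":{"type":"array","items":{"type":"array","items":{"type":"array","items":{"type":"number"}}}},"newtons":{"type":"number"}},"required":["plan"]}

```bash
mkdir -p pics; python3 - <<'E'
from rig import *
import cv2,numpy as np
np.set_printoptions(precision=4,suppress=True)
for n in("side","top"):
    cv2.imwrite(f"pics/{n}0.png",snapshot(n)[:,:,::-1]); print(calibration(n))
o=get_obs();print(o)
E
```

```text
{'intrinsics': array([[467.7953,   0.    , 327.7577],
       [  0.    , 467.7953, 242.3436],
       [  0.    ,   0.    ,   1.    ]]), 'dist': array([-0.1035,  0.    ,  0.    ,  0.    ,  0.    ]), 'xyz': array([ 0.5337, -0.8856,  0.5109]), 'attitude': array([[ 0.9991, -0.0261,  0.0326],
       [-0.0409, -0.4529,  0.8906],
       [-0.0085, -0.8912, -0.4535]])}
{'intrinsics': array([[433.0748,   0.    , 320.5754],
       [  0.    , 433.0748, 239.9594],
       [  0.    ,   0.    ,   1.    ]]), 'dist': array([-0.0389,  0.    ,  0.    ,  0.    ,  0.    ]), 'xyz': array([ 0.3228, -0.0281,  1.0573]), 'attitude': array([[ 0.041 , -0.9716,  0.2332],
       [-0.9991, -0.0412,  0.004 ],
       [ 0.0057, -0.2331, -0.9724]])}
{'t': 0.1, 'q': array([ 0.9555,  0.2074,  1.5428, -0.    ,  1.3935, -0.1505]), 'qvel': array([-0.0014, -0.0032, -0.0017,  0.    ,  0.0008,  0.0002]), 'tau': array([ -0.0004, -37.1864, -28.2292,   0.07  ,   0.0311,  -0.0001]), 'position': array([0.2574, 0.5134, 0.2214]), 'eef_rot': array([[-0.8939,  0.4483, -0.0012],
       [ 0.4483,  0.8939, -0.0017],
       [ 0.0003, -0.002 , -1.    ]]), 'force': array([-0.2892,  1.0076, -0.3041]), 'torque': array([-0.013 ,  0.0009, -0.0444]), 'grip_force': 0.0, 'grip_width': 0.9983113170557286}
```

View pics/side0.png

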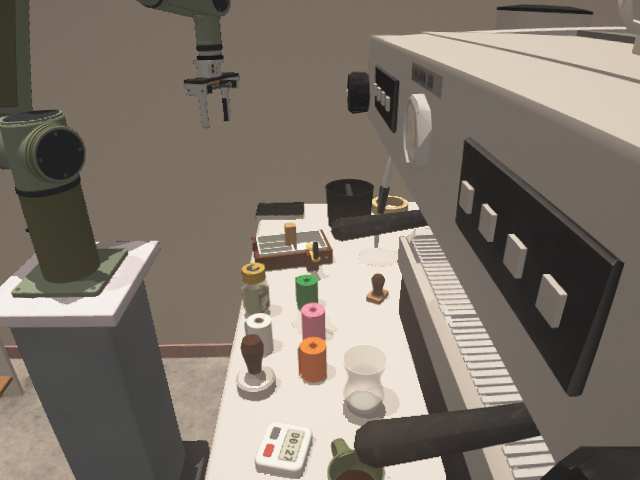

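View pics/top0.png

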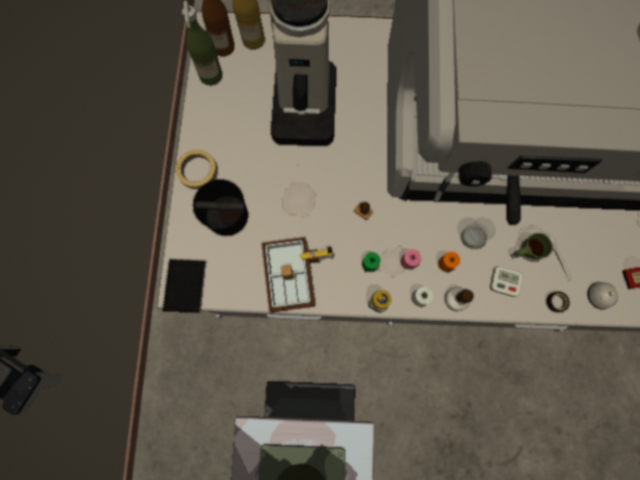

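The side view shows the housing near (290,248), with the post at (290,232), the peg at (315,250) and the white roll at (259,333). In the top view the housing is at (288,275), the post at (287,271), the button at (318,254) and the roll at (424,296), with the jar at (381,299) and the tamper at (460,297) on either side of it.

```bash
cat > h.py <<'E'
from rig import *
import cv2,numpy as np
np.set_printoptions(precision=4,suppress=True)
C={n:calibration(n) for n in("side","top")}
def ray(n,p):
    c=C[n];u=cv2.undistortPoints(np.array([[p]],float),c["intrinsics"],c["dist"])[0,0]
    return c["xyz"],c["attitude"]@np.array([u[0],u[1],1])
def onz(n,p,z):
    o,d=ray(n,p);return o+d*(z-o[2])/d[2]
def tri(ps,pt):
    A=[];b=[]
    for n,p in(("side",ps),("top",pt)):
        o,d=ray(n,p);d=d/np.linalg.norm(d);P=np.eye(3)-np.outer(d,d);A.append(P);b.append(P@o)
    return np.linalg.lstsq(np.vstack(A),np.hstack(b),rcond=None)[0]
def proj(n,X):
    c=C[n];R=c["attitude"].T
    return cv2.projectPoints(np.array([X],float),cv2.Rodrigues(R)[0],-R@c["xyz"],c["intrinsics"],c["dist"])[0][0,0]
def crop(n,x,y,w,h,s,out,im=None):
    im=snapshot(n) if im is None else im
    cv2.imwrite(out,cv2.resize(im[y:y+h,x:x+w,::-1],None,fx=s,fy=s,interpolation=cv2.INTER_CUBIC))
E
python3 - <<'E'
from h import *
s=snapshot("side");t=snapshot("top")
a=cv2.resize(t[225:325,250:350],None,fx=6,fy=6,interpolation=2)
cv2.imwrite("pics/c1.png",a[:,:,::-1])
crop("side",245,215,100,60,8,"pics/c2.png",s)
h=cv2.cvtColor(t,cv2.COLOR_RGB2HSV)
# roll in top: bright, unsaturated in window
for nm,(x0,x1,y0,y1) in dict(roll=(408,440,280,312)).items():
    w=h[y0:y1,x0:x1].astype(int); m=(w[...,2]>0)
    print(w[10:24,8:24,2])
hs=cv2.cvtColor(s,cv2.COLOR_RGB2HSV)
E
```

```text
[[123 150 173 182 183 181 179 176 173 174 177 177 176 174 170 169]
 [130 162 181 184 183 176 163 154 148 152 164 175 180 180 177 172]
 [143 170 182 183 177 160 142 124 115 123 141 161 178 183 181 176]
 [153 173 179 179 166 141 113  91  84  93 115 145 169 181 181 178]
 [159 176 179 176 156 123  87  65  62  73  97 131 160 178 182 178]
 [161 177 179 175 155 118  81  60  55  64  89 125 156 177 182 178]
 [155 176 181 178 163 134  99  75  62  69  93 129 159 177 182 179]
 [145 173 183 182 174 151 123  97  86  92 114 143 167 179 181 179]
 [132 166 181 183 178 166 146 127 123 128 142 160 176 181 181 179]
 [114 148 172 179 178 174 165 155 155 159 166 174 180 183 180 175]
 [ 96 124 153 170 177 178 175 171 172 175 178 181 183 181 176 171]
 [ 84 100 127 151 168 174 175 174 173 176 180 183 182 178 171 170]
 [ 80  86 100 122 145 161 169 171 169 169 175 179 178 174 171 170]
 [ 81  79  84  95 113 133 144 151 152 152 159 168 172 171 170 169]]
```

View pics/c1.png

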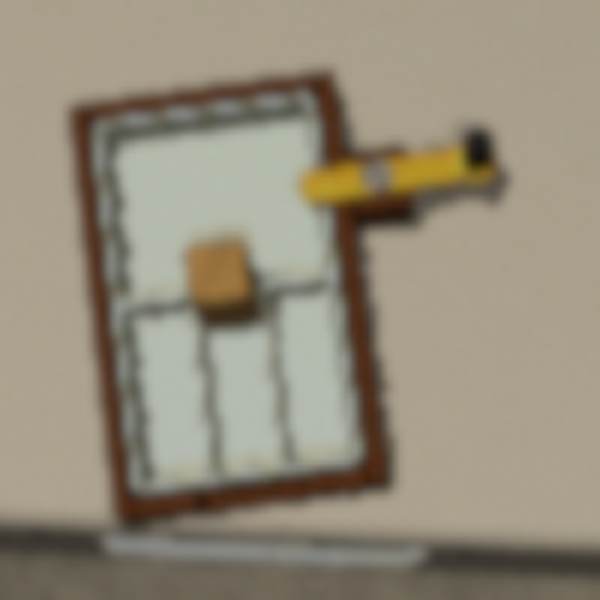

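View pics/c2.png

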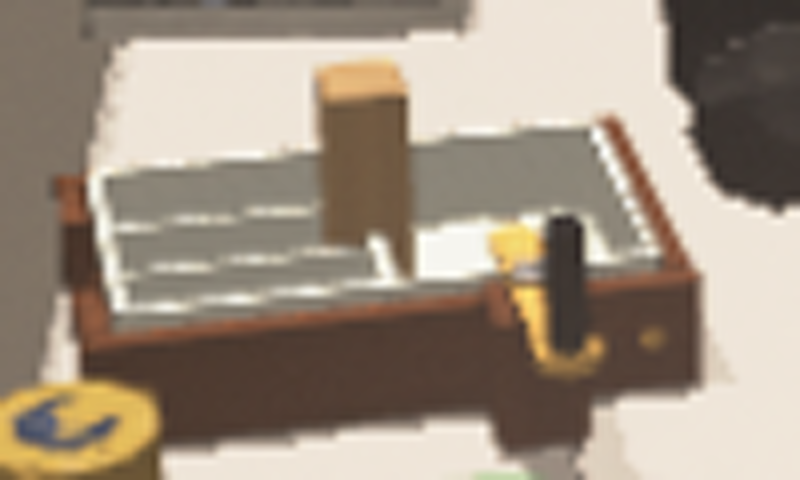

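The top crop shows the housing corners at (75,107), (333,72), (390,487) and (122,522), the post top near (220,272), the pivot at (378,175) and the peg top at (475,135). The side crop has the post top at (362,82) and the peg top at (565,220).

```bash
python3 - <<'E'
from h import *
T=lambda x,y:(250+(x+.5)/6-.5,225+(y+.5)/6-.5)
S=lambda x,y:(245+(x+.5)/8-.5,215+(y+.5)/8-.5)
K=[onz("top",T(*p),.034)[:2] for p in((75,107),(333,72),(390,487),(122,522))]
print("corners",K);c=np.mean(K,0)
print("sides",[np.linalg.norm(K[i]-K[i-1]) for i in range(4)])
a=[K[0]-K[3],K[1]-K[2]];print("yaw",[np.degrees(np.arctan2(v[1],v[0])) for v in a],[np.degrees(np.arctan2(*(-(v)[::1])*[1,1])) for v in (K[1]-K[0],K[2]-K[3])],"c",c)
yaw=np.mean([np.arctan2(v[1],v[0]) for v in a]);print("yaw",yaw)
R=np.array([[np.cos(yaw),-np.sin(yaw)],[np.sin(yaw),np.cos(yaw)]])
print("post",tri(S(362,82),T(220,272)),onz("top",T(220,272),.080))
print("pivot pred",c+R@[.035,-.066],"seen",onz("top",T(378,175),.0465))
print("peg",tri(S(565,220),T(475,135)),onz("top",T(475,135),.0825),"pred0",c+R@[.035,-.106])
s=snapshot("side");t=snapshot("top")
print("roll",onz("top",(423.9,294.6),.057))
crop("side",230,255,100,140,4,"pics/c3.png",s)
E
```

```text
corners [array([0.556 , 0.1176]), array([0.575 , 0.0141]), array([ 0.4089, -0.0164]), array([0.391 , 0.0874])]
sides [np.float64(0.167768708242321), np.float64(0.10524871029502451), np.float64(0.16882001716772976), np.float64(0.10533681017604815)]
yaw [np.float64(10.375205969684176), np.float64(10.403437343414357)] [np.float64(-10.393154341850876), np.float64(-9.821304100582358)] c [0.4827 0.0507]
yaw 0.18132786995553618
post [0.4842 0.0514 0.0793] [0.4835 0.0513 0.08  ]
pivot pred [ 0.529  -0.0079] seen [ 0.5306 -0.0063  0.0465]
peg [ 0.5397 -0.0437  0.0836] [ 0.5404 -0.0436  0.0825] pred0 [ 0.5363 -0.0473]
roll [ 0.4428 -0.2683  0.057 ]
```

View pics/c3.png

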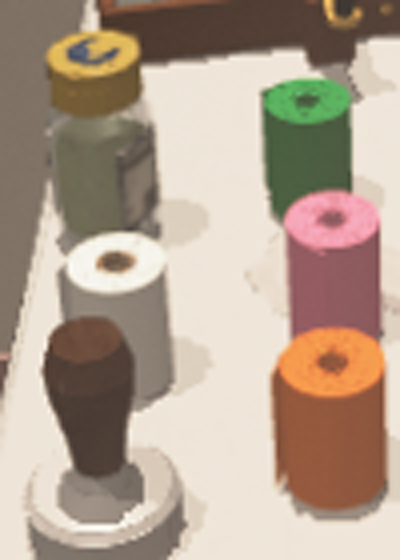

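Request:
drive_tool([
  [[0.2,0,0,0,0,0,0.12],[0.2,0,0,0,0,0,0.12],[0.2,0,0,0,0,0,0.12],[0.2,0,0,0,0,0,0.12],[0.2,0,0,0,0,0,0.12],[0.2,0,0,0,0,0,0.12],[0.2,0,0,0,0,0,0.12],[0.2,0,0,0,0,0,0]],
], newtons=12)

```text
t: 0.97
position: [0.2577, 0.514, 0.2224]
eef_rot: [[-0.261, 0.965, -0.0], [0.965, 0.261, -0.0], [-0.0, -0.0, -1.0]]
force: [-0.7, 0.4, -0.3]
grip_width: 0.601
grip_force: 0.0
```

Request:
drive_tool([
  [[0.2,-0.038,0.008,0.002,0,0,0],[0.2,-0.038,0.008,0.002,0,0,0],[0.2,-0.038,0.008,0.002,0,0,0],[0.2,-0.038,0.008,0.002,0,0,0],[0.2,-0.038,0.008,0.002,0,0,0],[0.2,-0.038,0.008,0.002,0,0,0],[0.2,-0.038,0.008,0.002,0,0,0],[0.2,-0.038,0.008,0.002,0,0,0]],
])

```text
t: 1.63
position: [0.3999, 0.2358, 0.2066]
eef_rot: [[-0.267, 0.964, 0.001], [0.964, 0.267, 0.0], [0.0, 0.001, -1.0]]
force: [0.8, 0.3, -0.4]
grip_width: 0.601
grip_force: 0.0
```

Request:
drive_tool([
  [[0.2,-0.038,0.008,0.008,0,0,0],[0.2,-0.038,0.008,0.008,0,0,0],[0.2,-0.038,0.008,0.008,0,0,0],[0.2,-0.038,0.008,0.008,0,0,0],[0.2,-0.038,0.008,0.008,0,0,0],[0.2,-0.038,0.008,0.008,0,0,0],[0.2,-0.038,0.008,0.008,0,0,0],[0.2,0,0,0,0,0,0]],
])

```text
t: 2.3
position: [0.5254, -0.0102, 0.1493]
eef_rot: [[-0.26, 0.966, 0.0], [0.966, 0.26, -0.003], [-0.003, -0.0, -1.0]]
force: [0.7, 0.5, -0.6]
grip_width: 0.598
grip_force: 0.0
```

```bash
cat >> h.py <<'E'
def nav(x,y,z,psi):
    o=get_obs();p=o["position"];R=o["eef_rot"];cur=np.arctan2(R[1,1],R[0,1])
    d=np.array([x,y,z])-p
    tx=-np.sin(psi)*d[0]+np.cos(psi)*d[1];ty=np.cos(psi)*d[0]+np.sin(psi)*d[1]
    print("t %.2f pos %s yaw %.4f zax %s width %.1f gf %.1f F %s q %s"%(o["t"],p,cur,R[:,2],o["grip_width"]*94,o["grip_force"],o["force"],o["q"]))
    print("rz %.4f then tx %.4f ty %.4f tz %.4f"%(cur-psi,tx,ty,-d[2]))
E
python3 -c "
from h import *
nav(.540,-.0437,.0665,.262)"
```

```text
t 2.30 pos [ 0.5254 -0.0102  0.1493] yaw 0.2631 zax [ 0.0004 -0.0026 -1.    ] width 56.2 gf 0.0 F [ 0.6851  0.5315 -0.5864] q [-0.1827  0.1753  1.7384 -0.0027  1.227  -0.4449]
rz 0.0011 then tx -0.0361 ty 0.0055 tz 0.0828
```

Request:
drive_tool([
  [[0.2,-0.018,0.003,0,0,0,0],[0.2,-0.018,0.0025,0,0,0,0],[0.2,0,0,0.025,0,0,0],[0.2,0,0,0.025,0,0,0],[0.2,0,0,0.017,0,0,0],[0.2,0,0,0.0135,0,0,0],[0.2,0,0,0,0,0,0],[-0.2,0,0,0,0,0,0]],
])

```text
t: 2.97
position: [0.5374, -0.037, 0.0694]
eef_rot: [[-0.265, 0.964, -0.002], [0.964, 0.265, 0.001], [0.001, -0.002, -1.0]]
force: [0.3, 0.1, 0.1]
grip_width: 0.562
grip_force: 0.0
```

```bash
python3 -c "
from h import *
nav(.540,-.0437,.0665,.262)
a=snapshot('side');b=snapshot('top')
A=cv2.resize(a[200:300,260:360],(400,400),interpolation=2);B=cv2.resize(b[205:305,270:370],(400,400),interpolation=2)
cv2.imwrite('pics/d1.png',np.hstack([A,B])[:,:,::-1])"
```

```text
t 2.97 pos [ 0.5374 -0.037   0.0694] yaw 0.2681 zax [-0.002   0.0006 -1.    ] width 52.8 gf 0.0 F [0.2698 0.0572 0.0832] q [-0.2297  0.3099  1.7601  0.0002  1.0737 -0.4978]
rz 0.0061 then tx -0.0071 ty 0.0008 tz 0.0029
```

View pics/d1.png

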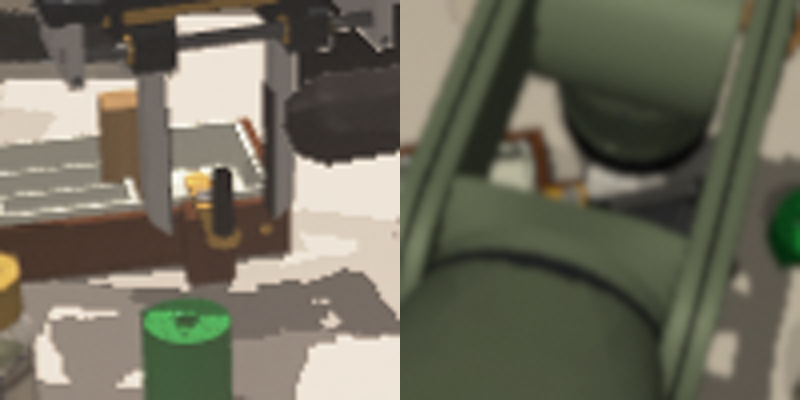

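The peg (crop 222,200) stands between the fingers (left finger at 155, right at 275), and the TCP is still about 7 mm short in tool x. I'll correct that and close.

Request:
drive_tool([
  [[-0.2,-0.007,0,0.003,0,0,0],[-0.6,0,0,0,0,0,0],[-1,0,0,0,0,0,0],[-1,0,0,0,0,0,0],[-1,0,0,0,0,0,0],[-1,0,0,0,0,0,0],[-1,0,0,0,0,0,0],[-1,0,0,0,0,0,0]],
])

```text
t: 3.73
position: [0.5401, -0.0445, 0.0672]
eef_rot: [[-0.263, 0.965, 0.0], [0.965, 0.263, -0.0], [-0.0, 0.0, -1.0]]
force: [-0.2, 0.2, 1.3]
grip_width: 0.128
grip_force: 12.0
```

```bash
python3 -c "
from h import *
nav(.540,-.0437,.0665,.262)
"
```

```text
t 3.73 pos [ 0.5401 -0.0445  0.0672] yaw 0.2661 zax [ 0.0002 -0.0002 -1.    ] width 12.1 gf 12.0 F [-0.24    0.2323  1.2802] q [-0.2419  0.318   1.7548 -0.0002  1.0685 -0.5079]
rz 0.0041 then tx 0.0008 ty 0.0001 tz 0.0007
```

Request:
drive_tool([
  [[-1,0.0003,0.0048,0,0,0,-0.12],[-1,0.0003,0.0048,0,0,0,-0.12],[-1,0.0003,0.0048,0,0,0,-0.12],[-1,0.0003,0.0048,0,0,0,-0.12],[-1,0.0003,0.0048,0,0,0,-0.12],[-1,0.0003,0.0048,0,0,0,-0.12],[-1,0.0003,0.0048,0,0,0,-0.12],[-1,0,0,0,0,0,0]],
])

```text
t: 4.4
position: [0.5679, -0.0239, 0.0674]
eef_rot: [[-0.896, 0.444, 0.006], [0.444, 0.896, -0.001], [-0.006, 0.001, -1.0]]
force: [5.5, -1.6, -3.8]
grip_width: 0.125
grip_force: 12.0
```

Request:
drive_tool([
  [[-1,0.0003,0.0048,0,0,0,-0.12],[-1,0.0003,0.0048,0,0,0,-0.12],[-1,0.0003,0.0048,0,0,0,-0.12],[-1,0.0003,0.0048,0,0,0,-0.12],[-1,0,0,0,0,0,0],[-1,0,0,0,0,0,0]],
])

```text
t: 4.9
position: [0.5732, -0.0051, 0.0675]
eef_rot: [[-1.0, -0.016, 0.009], [-0.016, 1.0, -0.001], [-0.009, -0.001, -1.0]]
force: [8.6, 0.1, -4.6]
grip_width: 0.125
grip_force: 12.0
```

```bash
python3 -c "
from h import *
nav(.5691,.0001,.0665,1.752)
"
```

```text
t 4.90 pos [ 0.5732 -0.0051  0.0675] yaw 1.5864 zax [ 0.0086 -0.0006 -1.    ] width 11.8 gf 12.0 F [ 8.6273  0.0516 -4.5895] q [-0.1604  0.37    1.6819  0.0009  1.0811 -1.7472]
rz -0.1656 then tx 0.0031 ty 0.0059 tz 0.0010
```

Request:
drive_tool([
  [[-1,-0.001,0.0035,0,0,0,-0.085],[-1,-0.001,0.004,0,0,0,-0.085],[-1,0,0,0,0,0,0],[-1,0,0,0,0,0,0]],
])

```text
t: 5.23
position: [0.573, 0.0024, 0.0674]
eef_rot: [[-0.983, -0.182, 0.005], [-0.182, 0.983, -0.0], [-0.005, -0.001, -1.0]]
force: [6.2, -0.7, -2.6]
grip_width: 0.122
grip_force: 12.0
```

```bash
python3 -c "
from h import *
nav(.5691,.0001,.0665,1.752)
"
```

```text
t 5.23 pos [0.573  0.0024 0.0674] yaw 1.7541 zax [ 0.0047 -0.0003 -1.    ] width 11.5 gf 12.0 F [ 6.1625 -0.6842 -2.6011] q [-0.147   0.3721  1.6791  0.0004  1.0857 -1.9012]
rz 0.0021 then tx 0.0043 ty -0.0016 tz 0.0009
```

Request:
drive_tool([
  [[-0.3,0,0,0,0,0,0],[-0.2,0,0,0,0,0,0],[0.1,0,0,-0.01,0,0,0],[0.1,0,0,-0.025,0,0,0],[0.1,0,0,-0.025,0,0,0],[0.1,0,0,0,0,0,0]],
])

```text
t: 5.73
position: [0.5745, 0.002, 0.1329]
eef_rot: [[-0.983, -0.183, 0.009], [-0.184, 0.983, -0.001], [-0.009, -0.003, -1.0]]
force: [1.3, -0.0, 1.2]
grip_width: 0.516
grip_force: 0.0
```

```bash
python3 -c "
from h import *
nav(.4845,.0518,.060,1.752)
b=snapshot('side');A=cv2.resize(b[200:300,250:350],(400,400),interpolation=2);cv2.imwrite('pics/e0.png',A[:,:,::-1])
"
```

```text
t 5.73 pos [0.5745 0.002  0.1329] yaw 1.7553 zax [ 0.0093 -0.0014 -1.    ] width 48.5 gf 0.0 F [ 1.2972 -0.0076  1.2335] q [-0.1472  0.2872  1.6375 -0.      1.2076 -1.9025]
rz 0.0033 then tx 0.0795 ty 0.0652 tz 0.0729
```

Request:
drive_tool([
  [[0.1,0.026,0.0215,0,0,0,0],[0.1,0.027,0.022,0,0,0,0],[0.1,0.0265,0.0215,0,0,0,0],[0.1,0,0,0,0,0,0],[0.1,0,0,0,0,0,0]],
])

```text
t: 6.2
position: [0.4781, 0.0525, 0.1256]
eef_rot: [[-0.983, -0.185, -0.003], [-0.185, 0.983, 0.0], [0.003, 0.001, -1.0]]
force: [-1.1, -0.2, -0.0]
grip_width: 0.546
grip_force: 0.0
```

```bash
python3 -c "
from h import *
nav(.4845,.0518,.060,1.752)
b=snapshot('side');A=cv2.resize(b[180:280,240:340],(600,600),interpolation=2);cv2.imwrite('pics/e1.png',A[:,:,::-1])
"
```

```text
t 6.20 pos [0.4781 0.0525 0.1256] yaw 1.7572 zax [-0.0034  0.0001 -1.    ] width 51.3 gf 0.0 F [-1.0663 -0.1923 -0.0072] q [-0.0707  0.1163  1.8616 -0.0001  1.167  -1.8278]
rz 0.0052 then tx -0.0061 ty -0.0019 tz 0.0656
```

View pics/e1.png

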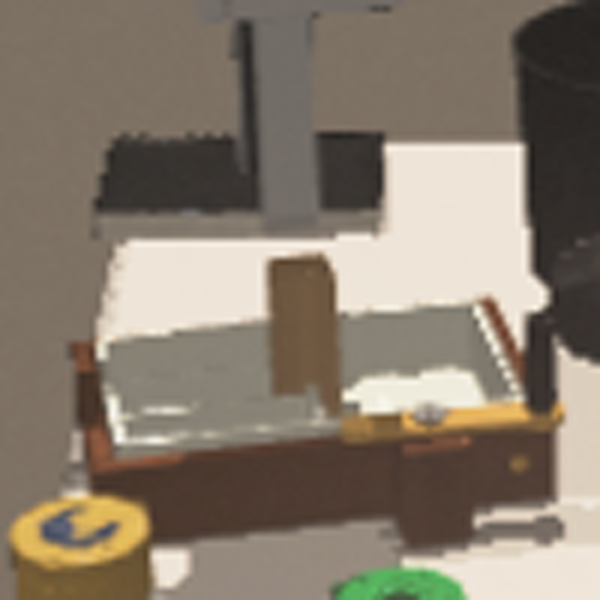

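The button now lies parallel to the wall at crop (450,420), fully aside. The front finger (x≈290) is about 6 mm left of the post (x≈300–305), matching the computed correction.

Request:
drive_tool([
  [[0.1,-0.006,-0.002,0,0,0,0.005],[0.1,0,0,0.025,0,0,0],[0.1,0,0,0.025,0,0,0],[0.1,0,0,0.0155,0,0,0],[0.1,0,0,0,0,0,0],[0.1,0,0,0,0,0,0]],
])

```text
t: 6.75
position: [0.4878, 0.0503, 0.0608]
eef_rot: [[-0.984, -0.178, -0.002], [-0.178, 0.984, 0.0], [0.002, 0.0, -1.0]]
force: [-0.4, -0.2, -0.6]
grip_width: 0.552
grip_force: 0.0
```

```bash
python3 -c "
from h import *
nav(.4845,.0518,.060,1.752)
b=snapshot('side');A=cv2.resize(b[180:280,240:340],(600,600),interpolation=2);cv2.imwrite('pics/e2.png',A[:,:,::-1])
"
```

```text
t 6.75 pos [0.4878 0.0503 0.0608] yaw 1.7498 zax [-0.0015  0.     -1.    ] width 51.9 gf 0.0 F [-0.3718 -0.2404 -0.6032] q [-0.0739  0.2332  1.8835 -0.0001  1.0265 -1.8237]
rz -0.0022 then tx 0.0030 ty 0.0021 tz 0.0008
```

View pics/e2.png

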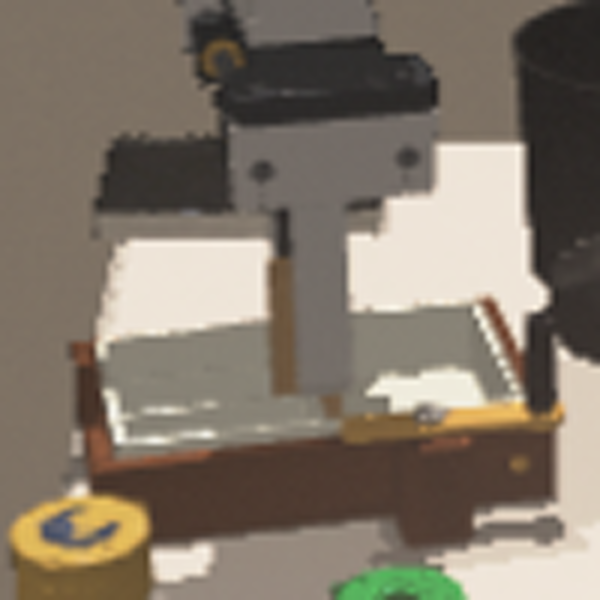

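```bash
python3 - <<'E'
from h import *
def cr(X): p=proj("side",X);return (p-[239.5+.0,179.5])*6-.5
ya=.181;R=np.array([[np.cos(ya),-np.sin(ya)],[np.sin(ya),np.cos(ya)]])
for a in((-12,-12),(12,-12),(12,12),(-12,12)):
    xy=np.array([.4845,.0518])+R@np.array(a)/1000
    print("post",a,cr([*xy,.08]),cr([*xy,.05]))
t=np.array([.4878,.0503])
for w in(-.010,.010):
    xy=t+R@np.array([w,-(.026+.0125)])
    print("finger",cr([*xy,.0608-.017]),cr([*xy,.09]))
im=cv2.imread('pics/e1.png');print(im[275,250:350:4].sum(1),im[330,250:350:4].sum(1))
im=cv2.imread('pics/e2.png');print(im[300,250:370:4].sum(1),im[370,250:370:4].sum(1))
E
```

```text
post (-12, -12) [272.5859 286.3618] [276.6327 360.3669]
post (12, -12) [337.9967 279.6678] [341.1731 353.4564]
post (12, 12) [327.6293 253.1341] [330.8645 325.7887]
post (-12, 12) [263.5049 259.5854] [267.5733 332.4503]
finger [302.4456 408.9344] [296.5549 292.6879]
finger [357.31   402.8808] [352.5958 286.9245]
[684 683 705 641 490 319 225 249 251 252 255 255 255 253 272 281 268 258
 251 249 293 439 618 686 688] [373 376 380 368 340 292 257 254 255 257 258 259 263 267 268 267 266 263
 260 260 256 277 318 358 382]
[682 682 701 648 526 363 255 255 250 257 268 296 322 329 331 330 329 330
 330 330 329 329 330 310 370 503 620 684 684 692] [391 388 387 383 377 327 272 253 251 255 255 278 308 325 332 332 331 332
 333 331 331 331 333 333 339 348 365 381 384 385]
```

The front finger spans crop 294–349 and the post spans 268–336, so the finger sits about 2.6 mm too far along +x. I'll shift and grip.

Request:
drive_tool([
  [[0.1,0.0027,0.001,0.001,0,0,-0.002],[-0.3,0,0,0,0,0,0],[-1,0,0,0,0,0,0],[-1,0,0,0,0,0,0],[-1,0,0,0,0,0,0],[-1,0,0,0,0,0,0],[-1,0,0,0,0,0,0]],
], newtons=45)

```text
t: 7.38
position: [0.4844, 0.0539, 0.0612]
eef_rot: [[-0.984, -0.18, 0.0], [-0.18, 0.984, 0.005], [-0.001, 0.005, -1.0]]
force: [-2.3, 8.7, 3.8]
grip_width: 0.25
grip_force: 45.0
```

```bash
python3 -c "
from h import *
nav(.4852,.0518,.060,1.752)
"
```

```text
t 7.38 pos [0.4844 0.0539 0.0612] yaw 1.7518 zax [ 0.0005  0.0048 -1.    ] width 23.5 gf 45.0 F [-2.2612  8.6816  3.8416] q [-0.0703  0.2251  1.8926  0.0057  1.0238 -1.8251]
rz -0.0002 then tx -0.0004 ty -0.0022 tz 0.0012
```

Request:
drive_tool([
  [[-1,0,0.0025,0,0,0,0],[-1,0,0,0,0,0,0],[-1,0,0,0,0,0,0]],
])

```text
t: 7.63
position: [0.4844, 0.0542, 0.0611]
eef_rot: [[-0.983, -0.181, 0.001], [-0.181, 0.983, 0.001], [-0.001, 0.0, -1.0]]
force: [-1.1, 1.5, 4.7]
grip_width: 0.254
grip_force: 45.0
```

```bash
python3 -c "
from h import *
nav(.4852,.0539,.0612,1.752)
"
```

```text
t 7.63 pos [0.4844 0.0542 0.0611] yaw 1.7529 zax [ 0.0012  0.0006 -1.    ] width 23.9 gf 45.0 F [-1.1177  1.5054  4.6928] q [-0.0669  0.2251  1.8927  0.0008  1.0226 -1.8202]
rz 0.0009 then tx -0.0007 ty -0.0004 tz -0.0001
```

Request:
drive_tool([
  [[-1,0,0,-0.004,0,0,0],[-1,0,0,-0.008,0,0,0],[-1,0,0,-0.012,0,0,0],[-1,0,0,-0.013,0,0,0],[-1,0,0,-0.013,0,0,0],[-1,0,0,-0.013,0,0,0],[-1,0,0,-0.012,0,0,0],[-1,0,0,0,0,0,0]],
])

```text
t: 8.3
position: [0.4852, 0.0534, 0.1376]
eef_rot: [[-0.983, -0.181, 0.004], [-0.181, 0.983, -0.001], [-0.004, -0.002, -1.0]]
force: [0.9, -0.8, -3.1]
grip_width: 0.255
grip_force: 45.0
```

```bash
python3 -c "
from h import *
nav(.4844,.0542,.136,1.752)
b=snapshot('side');cv2.imwrite('pics/L1raw.png',b[:,:,::-1]);A=cv2.resize(b[160:280,230:350],(600,600),interpolation=2);cv2.imwrite('pics/L1.png',A[:,:,::-1])
"
```

```text
t 8.30 pos [0.4852 0.0534 0.1376] yaw 1.7530 zax [ 0.0038 -0.0009 -1.    ] width 23.9 gf 45.0 F [ 0.8667 -0.7882 -3.1249] q [-0.0675  0.1102  1.8401 -0.0007  1.1875 -1.8203]
rz 0.0010 then tx 0.0006 ty 0.0009 tz 0.0016
```

View pics/L1.png

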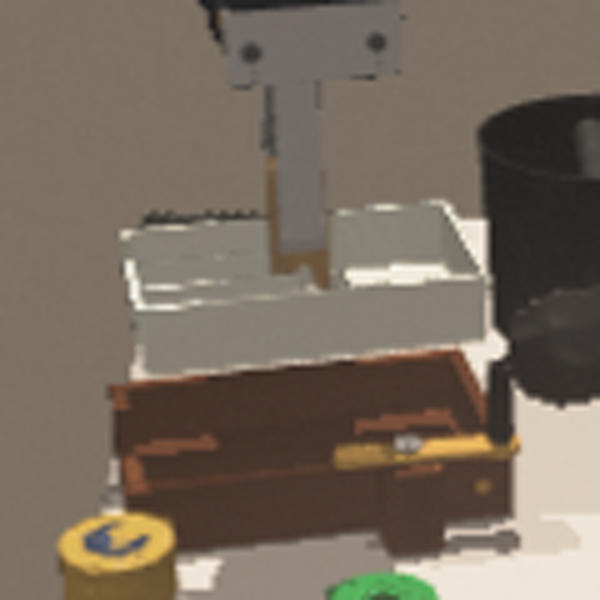

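The tray hangs level at crop (310,290), clear above the housing and the button. I'll turn it half a turn now.

Request:
drive_tool([
  [[-1,0,0,0,0,0,0.12],[-1,0,0,0,0,0,0.12],[-1,0,0,0,0,0,0.12],[-1,0,0,0,0,0,0.12],[-1,0,0,0,0,0,0.12],[-1,0,0,0,0,0,0.12],[-1,0,0,0,0,0,0.12],[-1,0,0,0,0,0,0.12]],
])

```text
t: 9.02
position: [0.4824, 0.0537, 0.1338]
eef_rot: [[-0.708, 0.706, -0.004], [0.706, 0.708, -0.0], [0.002, -0.003, -1.0]]
force: [-0.1, -1.2, -3.7]
grip_width: 0.252
grip_force: 45.0
```

Request:
drive_tool([
  [[-1,0,0,0,0,0,0.12],[-1,0,0,0,0,0,0.12],[-1,0,0,0,0,0,0.12],[-1,0,0,0,0,0,0.12],[-1,0,0,0,0,0,0.12],[-1,0,0,0,0,0,0.12],[-1,0,0,0,0,0,0.12],[-1,0,0,0,0,0,0.12]],
])

```text
t: 9.68
position: [0.4824, 0.0537, 0.1338]
eef_rot: [[0.172, 0.985, -0.003], [0.985, -0.172, -0.0], [-0.001, -0.003, -1.0]]
force: [-0.1, -0.2, -3.5]
grip_width: 0.249
grip_force: 45.0
```

Request:
drive_tool([
  [[-1,0,0,0,0,0,0.12],[-1,0,0,0,0,0,0.12],[-1,0,0,0,0,0,0.12],[-1,0,0,0,0,0,0.12],[-1,0,0,0,0,0,0.12],[-1,0,0,0,0,0,0.12],[-1,0,0,0,0,0,0.12],[-1,0,0,0,0,0,0.12]],
])

```text
t: 10.35
position: [0.4824, 0.0537, 0.1338]
eef_rot: [[0.906, 0.424, -0.004], [0.424, -0.906, -0.0], [-0.003, -0.001, -1.0]]
force: [0.1, 0.4, -4.5]
grip_width: 0.251
grip_force: 45.0
```

Request:
drive_tool([
  [[-1,0,0,0,0,0,0.12],[-1,0,0,0,0,0,0.12],[-1,0,0,0,0,0,0.02],[-1,0,0,0,0,0,0],[-1,0,0,0,0,0,0]],
])

```text
t: 10.77
position: [0.4831, 0.0538, 0.1346]
eef_rot: [[0.983, 0.185, -0.002], [0.185, -0.983, 0.0], [-0.002, -0.0, -1.0]]
force: [0.5, -0.1, -5.3]
grip_width: 0.255
grip_force: 45.0
```

```bash
python3 -c "
from h import *
nav(.4852,.0534,.1376,-1.3886)
b=snapshot('side');cv2.imwrite('pics/L2raw.png',b[:,:,::-1]);A=cv2.resize(b[160:280,230:350],(600,600),interpolation=2);cv2.imwrite('pics/L2.png',A[:,:,::-1])
"
```

```text
t 10.77 pos [0.4831 0.0538 0.1346] yaw -1.3847 zax [-0.0018  0.     -1.    ] width 23.9 gf 45.0 F [ 0.5135 -0.1247 -5.3034] q [-0.0673  0.1136  1.8432 -0.0001  1.1865  1.3174]
rz 0.0039 then tx 0.0020 ty 0.0008 tz -0.0030
```

View pics/L2.png

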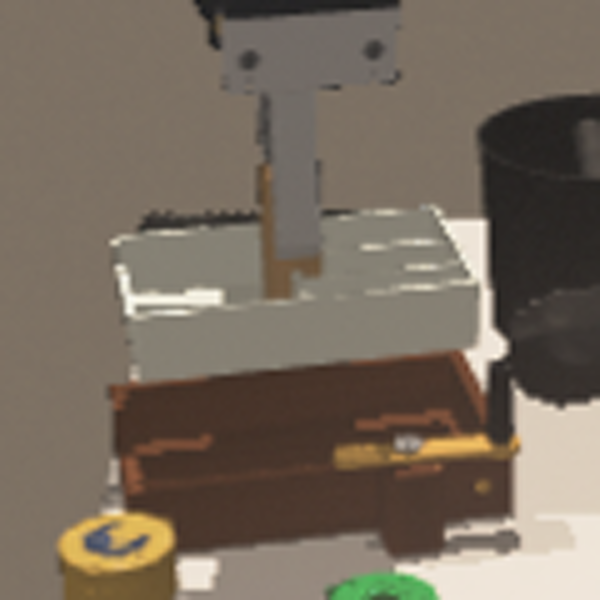

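The tray is turned with the wide well at the front. It hangs a few crop pixels left of where it was before the turn (left corner 123→113, right corner 443→435), so I'll measure that offset from the vertical edges of the front face.

```bash
python3 - <<'E'
from h import *
e={}
for k,rows in(("L1raw",(226,230)),("L2raw",(228,232))):
    g=cv2.imread(f'pics/{k}.png').astype(float)[rows[0]:rows[1]].mean(0)[:,2]
    out=[]
    for a,b in((250,265),(318,335)):
        d=np.abs(np.diff(g[a:b]));i=d.argmax();w=d[max(i-2,0):i+3];out.append(a+.5+(np.arange(max(i-2,0),max(i-2,0)+len(w))*w).sum()/w.sum())
    print(k,out);e[k]=out
    print(g[250:266].round(),g[318:335].round())
J=lambda x,z:proj("side",[x,.0,z+.0])[0]
print("px/mm x",(J(.49,.1)-J(.48,.1))/10,"px shift for z -3mm",J(.485,.107)-J(.485,.11))
E
```

```text
L1raw [np.float64(257.22566371681415), np.float64(330.41471801925724)]
[124. 125. 125. 125. 126. 126. 125. 142. 144. 135. 134. 134. 134. 134.
 134. 134.] [156. 159. 159. 153. 170. 174. 180. 182. 182. 225. 237. 222. 182. 108.
  58.  60.  60.]
L2raw [np.float64(255.64457831325302), np.float64(330.7750677506775)]
[125. 125. 125. 125. 125. 120. 128. 135. 134. 133. 134. 134. 134. 134.
 134. 134.] [119. 116. 123. 127. 141. 187. 199. 220. 236. 237. 236. 236. 214. 125.
  52.  53.  53.]
px/mm x 0.48030893692700827 px shift for z -3mm 0.06625592119490875
```

Request:
drive_tool([
  [[-1,0.0025,0.0003,0.012,0,0,0.004],[-1,0,0,0.014,0,0,0],[-1,0,0,0.014,0,0,0],[-1,0,0,0,0,0,0],[-1,0,0,0,0,0,0],[-1,0,0,0,0,0,0]],
])

```text
t: 11.32
position: [0.4868, 0.054, 0.096]
eef_rot: [[0.984, 0.179, 0.001], [0.179, -0.984, -0.0], [0.001, 0.0, -1.0]]
force: [0.3, 0.3, -3.6]
grip_width: 0.253
grip_force: 45.0
```

```bash
python3 -c "
from h import *
nav(.4858,.0540,.0611,-1.3886)
b=snapshot('side');A=cv2.resize(b[180:280,230:350],(720,600),interpolation=2);cv2.imwrite('pics/L3.png',A[:,:,::-1])
"
```

```text
t 11.32 pos [0.4868 0.054  0.096 ] yaw -1.3904 zax [ 0.0008 -0.0001 -1.    ] width 23.8 gf 45.0 F [ 0.32    0.3302 -3.6167] q [-0.0665  0.1744  1.8659 -0.      1.1004  1.324 ]
rz -0.0018 then tx -0.0010 ty -0.0002 tz 0.0349
```

View pics/L3.png

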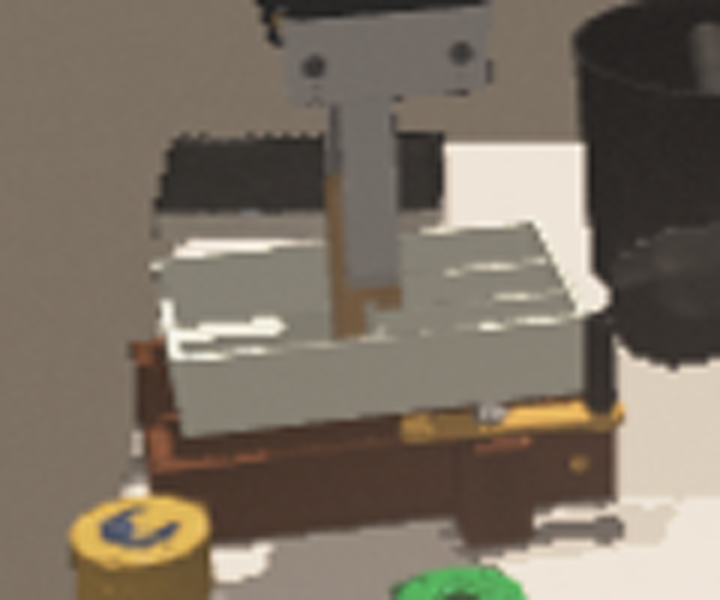

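That was my 11th viewed picture, one over the limit of 10, so I won't view any more and will work from numbers. It shows the tray lined up over the housing, with its front corner at (185,435) inside the wall. Lowering gently now.

Request:
drive_tool([
  [[-1,-0.0008,0,0.006,0,0,0],[-1,0,0,0.005,0,0,0],[-1,0,0,0.004,0,0,0],[-1,0,0,0.003,0,0,0],[-1,0,0,0,0,0,0]],
])

```text
t: 11.78
position: [0.4847, 0.0539, 0.0765]
eef_rot: [[0.984, 0.179, -0.002], [0.179, -0.984, 0.0], [-0.002, -0.001, -1.0]]
force: [-1.5, 0.7, -3.6]
grip_width: 0.254
grip_force: 45.0
```

```bash
python3 -c "
from h import *
nav(.4858,.0540,.0611,-1.3886)
"
```

```text
t 11.78 pos [0.4847 0.0539 0.0765] yaw -1.3910 zax [-0.002   0.0001 -1.    ] width 23.8 gf 45.0 F [-1.5122  0.7442 -3.5506] q [-0.0669  0.2024  1.8811  0.      1.06    1.3241]
rz -0.0024 then tx 0.0011 ty 0.0001 tz 0.0154
```

Request:
drive_tool([
  [[-1,0.0008,0,0.005,0,0,0],[-1,0,0,0.004,0,0,0],[-1,0,0,0.003,0,0,0],[-1,0,0,0,0,0,0],[-1,0,0,0,0,0,0]],
])

```text
t: 12.2
position: [0.486, 0.054, 0.0651]
eef_rot: [[0.984, 0.179, -0.001], [0.179, -0.984, 0.0], [-0.001, -0.0, -1.0]]
force: [0.4, 0.5, -3.1]
grip_width: 0.255
grip_force: 45.0
```

```bash
python3 -c "
from h import *
nav(.4858,.0540,.0611,-1.3886)
"
```

```text
t 12.20 pos [0.486  0.054  0.0651] yaw -1.3910 zax [-0.0009  0.0001 -1.    ] width 24.0 gf 45.0 F [ 0.387   0.5245 -3.114 ] q [-0.0664  0.223   1.8851 -0.      1.0344  1.3245]
rz -0.0024 then tx -0.0002 ty 0.0000 tz 0.0040
```

Request:
drive_tool([
  [[-1,0,0,0.003,0,0,-0.001],[-1,0,0,0.0015,0,0,0],[-1,0,0,0,0,0,0],[-1,0,0,0,0,0,0]],
])

```text
t: 12.53
position: [0.4867, 0.0543, 0.0612]
eef_rot: [[0.984, 0.18, 0.001], [0.18, -0.984, 0.0], [0.001, -0.0, -1.0]]
force: [-0.7, 2.3, -1.6]
grip_width: 0.251
grip_force: 45.0
```

```bash
python3 -c "
from h import *
nav(.4858,.0540,.0611,-1.3886)
"
```

```text
t 12.53 pos [0.4867 0.0543 0.0612] yaw -1.3901 zax [ 0.0006  0.0005 -1.    ] width 23.6 gf 45.0 F [-0.6799  2.2692 -1.5511] q [-0.0662  0.2296  1.8867  0.0006  1.0247  1.3236]
rz -0.0015 then tx -0.0009 ty 0.0001 tz 0.0001
```

Request:
drive_tool([
  [[-1,0,0,0.001,0,0,0],[-1,0,0,0.001,0,0,0],[-1,0,0,0,0,0,0],[-1,0,0,0,0,0,0]],
])

```text
t: 12.87
position: [0.4867, 0.0544, 0.0611]
eef_rot: [[0.984, 0.18, 0.0], [0.18, -0.984, 0.0], [0.0, -0.0, -1.0]]
force: [-6.1, 2.8, 12.8]
grip_width: 0.254
grip_force: 45.0
```

Request:
drive_tool([
  [[-0.3,0,0,0,0,0,0],[-0.1,0,0,0,0,0,0],[0.1,0,0,0,0,0,0],[0.1,0,0,0,0,0,0],[0.1,0,0,-0.015,0,0,0],[0.1,0,0,-0.025,0,0,0],[0.1,0,0,-0.025,0,0,0],[0.1,0,0,0,0,0,0]],
])

```text
t: 13.53
position: [0.4904, 0.0536, 0.1287]
eef_rot: [[0.984, 0.18, 0.01], [0.18, -0.984, -0.001], [0.009, 0.003, -1.0]]
force: [1.3, 0.6, -0.2]
grip_width: 0.551
grip_force: 0.0
```

```bash
python3 -c "
from h import *
nav(.573,.0024,.0670,-1.39)
"
```

```text
t 13.53 pos [0.4904 0.0536 0.1287] yaw -1.3900 zax [ 0.0097 -0.0009 -1.    ] width 51.8 gf 0.0 F [ 1.3303  0.6362 -0.2479] q [-0.0666  0.129   1.8399 -0.0002  1.1629  1.3235]
rz -0.0000 then tx 0.0720 ty 0.0652 tz 0.0617
```

Request:
drive_tool([
  [[0.1,0.024,0.022,0,0,0,0],[0.1,0.024,0.022,0,0,0,0],[0.1,0.024,0.021,0,0,0,0],[0.1,0,0,0.005,0,0,0],[0.1,0,0,0,0,0,0]],
])

```text
t: 13.95
position: [0.5688, 0.0021, 0.1171]
eef_rot: [[0.984, 0.178, -0.002], [0.178, -0.984, 0.0], [-0.002, -0.001, -1.0]]
force: [-1.2, 0.3, -1.0]
grip_width: 0.55
grip_force: 0.0
```

```bash
python3 -c "
from h import *
nav(.5725,.0020,.0670,-1.39)
"
```

```text
t 13.95 pos [0.5688 0.0021 0.1171] yaw -1.3917 zax [-0.0024  0.0003 -1.    ] width 51.7 gf 0.0 F [-1.2384  0.3392 -1.0045] q [-0.1483  0.3025  1.6539 -0.0001  1.1876  1.2434]
rz -0.0017 then tx 0.0036 ty 0.0008 tz 0.0501
```

Request:
drive_tool([
  [[0.1,0.003,0.0005,0.018,0,0,0],[0.1,0,0,0.018,0,0,0],[0.1,0,0,0.0135,0,0,0],[-0.3,0,0,0,0,0,0],[-1,0,0,0,0,0,0],[-1,0,0,0,0,0,0],[-1,0,0,0,0,0,0],[-1,0,0,0,0,0,0]],
], newtons=12)

```text
t: 14.62
position: [0.5727, 0.0031, 0.0707]
eef_rot: [[0.984, 0.18, 0.002], [0.18, -0.984, -0.0], [0.002, 0.001, -1.0]]
force: [0.3, 1.1, 0.5]
grip_width: 0.237
grip_force: 0.0
```

```bash
python3 -c "
from h import *
nav(.573,.0020,.0670,-1.39)
"
```

```text
t 14.62 pos [0.5727 0.0031 0.0707] yaw -1.3898 zax [ 0.0023 -0.0003 -1.    ] width 22.3 gf 0.0 F [0.2533 1.0769 0.4569] q [-0.1457  0.3682  1.6762  0.      1.0948  1.2441]
rz 0.0002 then tx 0.0001 ty 0.0011 tz 0.0037
```

Request:
drive_tool([
  [[-1,0,0,0.003,0,0,0],[-1,0,0,0,0,0,0],[-1,0,0,0,0,0,0],[-1,0,0,0,0,0,0]],
])

```text
t: 14.95
position: [0.5725, 0.003, 0.067]
eef_rot: [[0.984, 0.18, 0.001], [0.18, -0.984, -0.0], [0.001, 0.0, -1.0]]
force: [0.7, -0.0, 1.7]
grip_width: 0.122
grip_force: 12.0
```

```bash
python3 -c "
from h import *
nav(.573,.0020,.0670,-1.39)
"
```

```text
t 14.95 pos [0.5725 0.003  0.067 ] yaw -1.3901 zax [ 0.0014 -0.0002 -1.    ] width 11.4 gf 12.0 F [ 0.6576 -0.0429  1.7286] q [-0.146   0.3738  1.6778  0.      1.0886  1.2441]
rz -0.0001 then tx 0.0003 ty 0.0010 tz -0.0000
```

Peg gripped (11.4 mm). Swinging it back.

Request:
drive_tool([
  [[-1,-0.0003,0.0048,0,0,0,0.12],[-1,-0.0003,0.0048,0,0,0,0.12],[-1,-0.0003,0.0048,0,0,0,0.12],[-1,-0.0003,0.0048,0,0,0,0.12],[-1,-0.0003,0.0048,0,0,0,0.12],[-1,-0.0003,0.0048,0,0,0,0.12],[-1,0,0,0,0,0,0]],
])

```text
t: 15.53
position: [0.5663, -0.0256, 0.0669]
eef_rot: [[0.857, -0.516, -0.001], [-0.516, -0.857, -0.001], [-0.0, 0.001, -1.0]]
force: [-1.7, -0.5, 3.9]
grip_width: 0.124
grip_force: 12.0
```

Request:
drive_tool([
  [[-1,-0.0003,0.0048,0,0,0,0.12],[-1,-0.0003,0.0048,0,0,0,0.12],[-1,-0.0003,0.0048,0,0,0,0.12],[-1,-0.0003,0.0048,0,0,0,0.12],[-1,-0.0003,0.0048,0,0,0,0.12],[-1,0,0,0,0,0,0],[-1,0,0,0,0,0,0]],
])

```text
t: 16.12
position: [0.5492, -0.0409, 0.0668]
eef_rot: [[0.423, -0.906, -0.0], [-0.906, -0.423, -0.001], [0.001, 0.0, -1.0]]
force: [-2.0, -1.7, 4.3]
grip_width: 0.127
grip_force: 12.0
```

```bash
python3 -c "
from h import *
nav(.5401,-.0445,.0670,-2.88)
"
```

```text
t 16.12 pos [ 0.5492 -0.0409  0.0668] yaw -2.7050 zax [-0.     -0.0008 -1.    ] width 11.9 gf 12.0 F [-1.9849 -1.6939  4.2567] q [-0.231   0.3347  1.7327 -0.0009  1.074   2.4744]
rz 0.1750 then tx 0.0011 ty 0.0097 tz -0.0002
```

Request:
drive_tool([
  [[-1,0,0.0048,0,0,0,0.1],[-1,0,0.0045,0,0,0,0.07],[-1,0,0,0,0,0,0],[-1,0,0,0,0,0,0]],
])

```text
t: 16.45
position: [0.5415, -0.0438, 0.0669]
eef_rot: [[0.263, -0.965, 0.002], [-0.965, -0.263, 0.0], [0.0, -0.002, -1.0]]
force: [0.3, -0.4, 2.7]
grip_width: 0.124
grip_force: 12.0
```

```bash
python3 -c "
from h import *
nav(.5401,-.0445,.0670,-2.88)
"
```

```text
t 16.45 pos [ 0.5415 -0.0438  0.0669] yaw -2.8758 zax [ 0.0017  0.0002 -1.    ] width 11.7 gf 12.0 F [ 0.3284 -0.4404  2.7314] q [-0.2404  0.32    1.7529  0.0006  1.0671  2.6352]
rz 0.0042 then tx 0.0004 ty 0.0015 tz -0.0001
```

Request:
drive_tool([
  [[-1,0,0.0025,0,0,0,0.03],[-1,0,0,0,0,0,0],[-1,0,0,0,0,0,0]],
])

```text
t: 16.7
position: [0.5394, -0.0443, 0.0668]
eef_rot: [[0.232, -0.973, 0.002], [-0.973, -0.232, 0.0], [0.0, -0.002, -1.0]]
force: [3.0, 0.5, 2.3]
grip_width: 0.124
grip_force: 12.0
```

Request:
drive_tool([
  [[-0.4,0,0,0,0,0,0],[-0.2,0,0,0,0,0,0],[-0.2,0,0,-0.01,0,0,0],[-0.2,0,0,-0.03,0,0,0],[-0.2,0,0,-0.03,0,0,0],[-0.2,0,0,-0.02,0,0,0],[0.2,0,0,0,0,0,0]],
])

```text
t: 17.28
position: [0.5413, -0.0454, 0.162]
eef_rot: [[0.23, -0.973, 0.009], [-0.973, -0.23, -0.002], [0.004, -0.008, -1.0]]
force: [1.1, -0.2, -0.1]
grip_width: 0.44
grip_force: 0.0
```

```bash
python3 - <<'E'
from h import *
# jaw along world x for the roll would be yaw ~ -3.0/0.1; use housing-y later
nav(.4428,-.2683,.12,-2.9)
s=snapshot("side")
# roll top centre, side view, from crop c3 (scale 4)
ps=(230+(115+.5)/4-.5,255+(261+.5)/4-.5)
print("roll",tri(ps,(423.9,294.6)))
# bystanders
print("jar top",onz("top",(381,299),.096),"tamper top",onz("top",(464,296.),.094))
E
```

```text
t 17.28 pos [ 0.5413 -0.0454  0.162 ] yaw -2.9092 zax [ 0.009  -0.0024 -1.    ] width 41.4 gf 0.0 F [ 1.0981 -0.2112 -0.1072] q [-0.243   0.1915  1.6907 -0.0002  1.2502  2.6663]
rz -0.0092 then tx 0.1928 ty 0.1490 tz 0.0420
roll [ 0.4427 -0.2678  0.0589]
jar top [ 0.4246 -0.1634  0.096 ] tamper top [ 0.4387 -0.3495  0.094 ]
```

```bash
python3 - <<'E'
from h import *
for a,b in (((345,228),(440,197)),((345,228),(474,180)),((375,440),(513,215)),((345,228),(513,215))):
    X=tri(a,b);print(X,proj("side",X),proj("top",X))
print(onz("top",(412,259),.057),onz("top",(372,261),.057))
E
```

```text
[ 0.6012 -0.2637  0.2243] [358.0037 223.2346] [440.1352 207.0696]
[ 0.6106 -0.3217  0.2585] [369.9661 217.8647] [474.213 198.372]
[ 0.6251 -0.495   0.0459] [392.4111 434.1507] [513.746  224.1599]
[ 0.5733 -0.3883  0.2763] [345.7638 227.757 ] [512.9986 215.4969]
[ 0.5256 -0.2413  0.057 ] [ 0.5169 -0.1469  0.057 ]
```

Request:
drive_tool([
  [[0.28,0.032,0.024,0,0,0,0],[0.28,0.032,0.024,0,0,0,0],[0.28,0.032,0.024,0,0,0,0],[0.28,0.032,0.024,0,0,0,0],[0.28,0.032,0.024,0,0,0,0],[0.28,0.032,0.024,0,0,0,0],[0.28,0,0,0,0,0,0],[0.28,0,0,0,0,0,0]],
])

```text
t: 18.0
position: [0.4399, -0.2654, 0.1546]
eef_rot: [[0.225, -0.974, -0.003], [-0.974, -0.225, 0.003], [-0.003, 0.002, -1.0]]
force: [0.1, -0.4, 0.3]
grip_width: 0.638
grip_force: 0.0
```

```bash
python3 - <<'E'
from h import *
nav(.444,-.266,.042,-2.91)
E
```

```text
t 18.00 pos [ 0.4399 -0.2654  0.1546] yaw -2.9143 zax [-0.0029  0.0027 -1.    ] width 60.0 gf 0.0 F [ 0.1354 -0.4253  0.2783] q [-0.7115  0.1477  1.7584  0.0001  1.2394  2.2027]
rz -0.0043 then tx 0.0015 ty -0.0039 tz 0.1126
```

Request:
drive_tool([
  [[0.28,0.001,-0.0035,0.02,0,0,0],[0.28,0,0,0.025,0,0,0],[0.28,0,0,0.02,0,0,0],[0.28,0,0,0,0,0,0],[0.28,0,0,0,0,0,0],[0.28,0,0,0,0,0,0]],
])

```text
t: 18.5
position: [0.4462, -0.264, 0.0918]
eef_rot: [[0.231, -0.973, 0.0], [-0.973, -0.231, 0.0], [-0.0, -0.0, -1.0]]
force: [0.6, -0.7, 1.2]
grip_width: 0.639
grip_force: 0.0
```

```bash
python3 - <<'E'
from h import *
nav(.444,-.266,.042,-2.91)
E
```

```text
t 18.50 pos [ 0.4462 -0.264   0.0918] yaw -2.9085 zax [ 0.0001  0.0001 -1.    ] width 60.1 gf 0.0 F [ 0.6303 -0.7307  1.1737] q [-0.7013  0.2374  1.7988  0.0002  1.1054  2.2071]
rz 0.0015 then tx 0.0015 ty 0.0026 tz 0.0498
```

Request:
drive_tool([
  [[0.28,0.0015,0.0025,0.015,0,0,0],[0.28,0,0,0.02,0,0,0],[0.28,0,0,0.0145,0,0,0],[0.28,0,0,0,0,0,0],[0.28,0,0,0,0,0,0]],
])

```text
t: 18.92
position: [0.4441, -0.2667, 0.0427]
eef_rot: [[0.23, -0.973, 0.0], [-0.973, -0.23, -0.0], [0.0, -0.0, -1.0]]
force: [-0.4, -0.6, 0.0]
grip_width: 0.639
grip_force: 0.0
```

Request:
drive_tool([
  [[0.1,0,0,0,0,0,0],[-0.05,0,0,0,0,0,0],[-0.2,0,0,0,0,0,0],[-0.3,0,0,0,0,0,0],[-0.4,0,0,0,0,0,0],[-0.4,0,0,0,0,0,0]],
], newtons=15)

```text
t: 19.42
position: [0.4443, -0.2674, 0.0432]
eef_rot: [[0.23, -0.973, 0.002], [-0.973, -0.23, -0.001], [0.002, -0.001, -1.0]]
force: [-1.5, 0.1, 6.1]
grip_width: 0.422
grip_force: 15.0
```

```bash
python3 - <<'E'
from h import *
nav(.444,-.266,.042,-2.91)
E
```

```text
t 19.42 pos [ 0.4443 -0.2674  0.0432] yaw -2.9099 zax [ 0.0015 -0.0014 -1.    ] width 39.7 gf 15.0 F [-1.5134  0.1212  6.1012] q [-0.7088  0.3123  1.8254 -0.0001  1.0019  2.2012]
rz 0.0001 then tx -0.0015 ty -0.0000 tz 0.0012
```

Request:
drive_tool([
  [[-1,0,0,-0.01,0,0,0],[-1,0,0,-0.03,0,0,0],[-1,0,0,-0.035,0,0,0],[-1,0,0,-0.035,0,0,0],[-1,0,0,-0.02,0,0,0],[-1,0,0,0,0,0,0]],
])

```text
t: 19.92
position: [0.4466, -0.2692, 0.1781]
eef_rot: [[0.23, -0.973, 0.009], [-0.973, -0.23, -0.007], [0.009, -0.007, -1.0]]
force: [0.6, -1.0, -0.9]
grip_width: 0.422
grip_force: 15.0
```

Request:
drive_tool([
  [[-1,0,0,0,0,0,-0.12],[-1,0,0,0,0,0,-0.12],[-1,0,0,0,0,0,-0.12],[-1,0,0,0,0,0,-0.12],[-1,0,0,0,0,0,-0.12],[-1,0,0,0,0,0,-0.12],[-1,0,0,0,0,0,-0.12]],
])

```text
t: 20.5
position: [0.4425, -0.2659, 0.1702]
eef_rot: [[0.881, -0.474, -0.002], [-0.474, -0.881, 0.002], [-0.003, -0.001, -1.0]]
force: [-0.1, -0.2, 0.0]
grip_width: 0.422
grip_force: 15.0
```

Request:
drive_tool([
  [[-1,0,0,0,0,0,-0.12],[-1,0,0,0,0,0,-0.12],[-1,0,0,0,0,0,-0.12],[-1,0,0,0,0,0,-0.12],[-1,0,0,0,0,0,-0.12],[-1,0,0,0,0,0,-0.08],[-1,0,0,0,0,0,0]],
])

```text
t: 21.08
position: [0.4426, -0.2659, 0.1703]
eef_rot: [[0.983, 0.181, -0.002], [0.181, -0.983, 0.002], [-0.002, -0.003, -1.0]]
force: [-1.4, -0.0, -0.8]
grip_width: 0.422
grip_force: 15.0
```

```bash
python3 - <<'E'
from h import *
nav(.445,.0465,.15,-1.39)
E
```

```text
t 21.08 pos [ 0.4426 -0.2659  0.1703] yaw -1.3888 zax [-0.0024  0.0021 -1.    ] width 39.7 gf 15.0 F [-1.4481 -0.0274 -0.8212] q [-0.7088  0.1347  1.7381  0.      1.272   0.68  ]
rz 0.0012 then tx 0.0586 ty -0.3069 tz 0.0203
```

Request:
drive_tool([
  [[-1,0.007,-0.037,0,0,0,0],[-1,0.007,-0.038,0,0,0,0],[-1,0.007,-0.038,0,0,0,0],[-1,0.007,-0.038,0,0,0,0],[-1,0.007,-0.038,0,0,0,0],[-1,0.007,-0.038,0,0,0,0],[-1,0.007,-0.038,0,0,0,0],[-1,0.007,-0.038,0,0,0,0]],
])

```text
t: 21.75
position: [0.443, 0.0432, 0.1711]
eef_rot: [[0.984, 0.177, -0.001], [0.177, -0.984, 0.0], [-0.001, -0.0, -1.0]]
force: [0.2, 0.6, 0.0]
grip_width: 0.424
grip_force: 15.0
```

Request:
drive_tool([
  [[-1,0,0,0.02,0,0,0],[-1,0,0,0.02,0,0,0],[-1,0,0,0,0,0,0],[-1,0,0,0,0,0,0],[-1,0,0,0,0,0,0]],
])

```text
t: 22.17
position: [0.4443, 0.041, 0.1322]
eef_rot: [[0.984, 0.178, -0.0], [0.178, -0.984, -0.0], [-0.0, 0.0, -1.0]]
force: [0.4, -0.1, -0.2]
grip_width: 0.424
grip_force: 15.0
```

```bash
python3 - <<'E'
from h import *
nav(.445,.0465,.0545,-1.39)
E
```

```text
t 22.17 pos [0.4443 0.041  0.1322] yaw -1.3917 zax [-0.0001 -0.     -1.    ] width 39.8 gf 15.0 F [ 0.3605 -0.0632 -0.2078] q [-0.1023  0.0303  1.9386 -0.      1.1727  1.2894]
rz -0.0017 then tx 0.0016 ty -0.0053 tz 0.0777
```

Request:
drive_tool([
  [[-1,0.001,-0.0053,0.01,0,0,0],[-1,0,0,0.015,0,0,0],[-1,0,0,0.015,0,0,0],[-1,0,0,0.015,0,0,0],[-1,0,0,0.012,0,0,0],[-1,0,0,0,0,0,0],[-1,0,0,0,0,0,0]],
])

```text
t: 22.75
position: [0.4441, 0.0466, 0.0648]
eef_rot: [[0.984, 0.179, -0.001], [0.179, -0.984, 0.0], [-0.001, -0.0, -1.0]]
force: [0.5, 0.0, -1.5]
grip_width: 0.42
grip_force: 15.0
```

```bash
python3 - <<'E'
from h import *
nav(.445,.0465,.053,-1.39)
E
```

```text
t 22.75 pos [0.4441 0.0466 0.0648] yaw -1.3912 zax [-0.0007  0.0002 -1.    ] width 39.5 gf 15.0 F [ 0.5038  0.0298 -1.4986] q [-0.0898  0.1404  1.9864  0.0001  1.0156  1.3013]
rz -0.0012 then tx 0.0009 ty 0.0003 tz 0.0118
```

Request:
drive_tool([
  [[-1,0,0,0.005,0,0,0],[-1,0,0,0.003,0,0,0],[-1,0,0,0.002,0,0,0],[-1,0,0,0.001,0,0,0],[-1,0,0,0,0,0,0],[-1,0,0,0,0,0,0]],
])

```text
t: 23.25
position: [0.4444, 0.0468, 0.0541]
eef_rot: [[0.984, 0.18, 0.0], [0.18, -0.984, -0.0], [0.0, 0.0, -1.0]]
force: [-0.1, -0.8, -0.7]
grip_width: 0.423
grip_force: 15.0
```

```bash
python3 - <<'E'
from h import *
nav(.445,.0465,.053,-1.39)
E
```

```text
t 23.25 pos [0.4444 0.0468 0.0541] yaw -1.3900 zax [ 0.0004 -0.     -1.    ] width 39.8 gf 15.0 F [-0.1018 -0.7851 -0.7245] q [-0.0893  0.1598  1.9922  0.      0.9892  1.3007]
rz -0.0000 then tx 0.0006 ty 0.0004 tz 0.0011
```

Request:
drive_tool([
  [[-1,0,0,0.001,0,0,0],[-1,0,0,0.001,0,0,0],[-1,0,0,0.001,0,0,0],[-1,0,0,0,0,0,0],[-1,0,0,0,0,0,0]],
])

```text
t: 23.67
position: [0.4448, 0.0468, 0.0531]
eef_rot: [[0.984, 0.18, 0.0], [0.18, -0.984, -0.0], [0.0, 0.0, -1.0]]
force: [-5.6, 0.4, 15.2]
grip_width: 0.424
grip_force: 15.0
```

```bash
python3 - <<'E'
from h import *
nav(.445,.0465,.053,-1.39)
E
```

```text
t 23.67 pos [0.4448 0.0468 0.0531] yaw -1.3897 zax [ 0.0004 -0.0002 -1.    ] width 39.9 gf 15.0 F [-5.6015  0.3546 15.18  ] q [-0.0891  0.1627  1.9916 -0.0002  0.9869  1.3007]
rz 0.0003 then tx 0.0001 ty 0.0003 tz 0.0001
```

Request:
drive_tool([
  [[-1,0,0,-0.0018,0,0,0],[-0.1,0,0,0,0,0,0],[0.03,0,0,0,0,0,0],[0.03,0,0,0,0,0,0],[0.03,0,0,-0.01,0,0,0],[0.03,0,0,-0.02,0,0,0],[0.03,0,0,-0.03,0,0,0],[0.03,0,0,-0.035,0,0,0]],
])

```text
t: 24.33
position: [0.4422, 0.0469, 0.1475]
eef_rot: [[0.984, 0.18, -0.005], [0.18, -0.984, 0.0], [-0.005, -0.001, -1.0]]
force: [0.6, 0.5, -0.4]
grip_width: 0.516
grip_force: 0.0
```

Request:
drive_tool([
  [[0.03,0,0,-0.035,0,0,0],[0.03,-0.02,0.02,-0.03,0,0,0],[0.03,-0.035,0,-0.02,0,0,0],[0.03,-0.035,0,0,0,0,0],[0.03,-0.02,0,0,0,0,0],[0.03,0,0,0,0,0,0],[0.03,0,0,0,0,0,0],[0.03,0,0,0,0,0,0]],
])

```text
t: 25.0
position: [0.3404, 0.0073, 0.2332]
eef_rot: [[0.984, 0.18, 0.002], [0.18, -0.984, -0.0], [0.001, 0.0, -1.0]]
force: [0.8, 0.0, -0.4]
grip_width: 0.513
grip_force: 0.0
```

```bash
python3 - <<'E'
from h import *
nav(.445,.0465,.053,-1.39)
s=snapshot("side");t=snapshot("top")
cv2.imwrite("pics/f_side.png",s[:,:,::-1]);cv2.imwrite("pics/f_top.png",t[:,:,::-1])
s0=cv2.imread("pics/side0.png")[:,:,::-1]
def brass(im,win):
    x0,x1,y0,y1=win;h=cv2.cvtColor(np.ascontiguousarray(im[y0:y1,x0:x1]),cv2.COLOR_RGB2HSV)
    m=cv2.inRange(h,(18,140,120),(32,255,255));p=np.argwhere(m)[:,::-1]+[x0,y0]
    if len(p)<5:return len(p)
    c=p.mean(0);v=np.linalg.svd(p-c)[2][0];return len(p),c,v
t0=cv2.imread("pics/top0.png")[:,:,::-1]
for im in(t0,t):print("top brass",brass(im,(295,340,240,265)))
for im in(s0,s):print("side brass",brass(im,(300,345,235,270)))
# bystander change outside the housing, side view
d=np.abs(s.astype(int)-s0).sum(2)
for n,(x0,x1,y0,y1) in dict(tamper=(235,275,335,395),jar=(242,270,265,312),stamp=(365,390,272,302),pad=(256,304,203,216),roll_old=(262,272,320,340)).items():print(n,np.mean(d[y0:y1,x0:x1]>90))
E
```

```text
t 25.00 pos [0.3404 0.0073 0.2332] yaw -1.3902 zax [ 0.0015 -0.0001 -1.    ] width 48.2 gf 0.0 F [ 0.7644  0.0017 -0.3797] q [-0.2348 -0.3505  2.0388  0.0003  1.4519  1.1554]
rz -0.0002 then tx 0.1099 ty -0.0198 tz 0.1802
top brass (128, array([314.7266, 253.9531]), array([-0.9909,  0.1344]))
top brass (130, array([314.7692, 254.0154]), array([-0.9928,  0.12  ]))
side brass (18, array([310.5556, 253.1111]), array([0.3691, 0.9294]))
side brass (16, array([309.3125, 250.125 ]), array([0.3389, 0.9408]))
tamper 0.10583333333333333
jar 0.00303951367781155
stamp 0.0
pad 0.0
roll_old 0.74
```

```bash
python3 - <<'E'
from h import *
s=cv2.imread("pics/f_side.png");t=cv2.imread("pics/f_top.png");t0=cv2.imread("pics/top0.png")
d=np.abs(t.astype(int)-t0).sum(2)
for n,(x0,x1,y0,y1) in dict(tamper=(447,474,284,310),jar=(368,395,286,312),roll=(412,436,284,308),pink=(402,423,248,270)).items():print(n,np.mean(d[y0:y1,x0:x1]>60))
for n in("side","top"):
    print(n,[proj(n,X) for X in((.444,.044,.067),(.424,.044,.067),(.464,.044,.067),(.444,.044,.010))])
# hole of the roll: dark spot on the bright top, both views
for n,im,w in(("side",s,(250,300,222,262)),("top",t,(270,305,275,310))):
    g=im[w[2]:w[3],w[0]:w[1]].sum(2)
    c=proj(n,(.444,.044,.067)).round().astype(int);x,y=c
    print(n,c);print(im[y-12:y+13:2,x-16:x+17:2].sum(2)//3)
E
```

```text
tamper 0.0
jar 0.0
roll 0.34375
pink 0.0
side [array([271.3772, 231.839 ]), array([262.2765, 232.0751]), array([280.4797, 231.6038]), array([272.9727, 254.647 ])]
top [array([288.8136, 288.0188]), array([288.3102, 296.7561]), array([289.3136, 279.3586]), array([290.3611, 290.9655])]
side [271 232]
[[112 113 137 201 227 227 227 227 227 228 227 227 227 226 228 227 227]
 [112 113 184 223 227 227 227 226 226 227 227 227 227 227 227 226 222]
 [112 113 179 228 227 227 228 227 227 227 227 227 227 227 227 159 154]
 [113 115 213 227 227 227 227 227 227 227 227 227 227 227 227 135 163]
 [112 146 206 227 227 226 227 226 228 228 228 227 227 227 227 134  92]
 [113 180 219 227 228 219 228 198 180 175 215 230 226 228 227 136  91]
 [113 185 219 224 223 230 199 120 108 113 223 226 213 224 223 151  92]
 [113 208 228 226 200 227 214 227 199 230 222 197 118 203 150 105  91]
 [ 98 182 178 197 120 124 134 151 142 126 125 121 119 127 128 105  90]
 [ 65 175 127 127 121 124 125 126 125 125 124 122 118 126 128 105  90]
 [ 70 209 128 128 122 124 125 125 125 126 125 123 119 126 128 112  90]
 [ 74 195 149 127 12
[... 360 characters left out ...]
168 168 168 165 162 159 157 157 158 164 167 167 168 167 162]
 [102 163 174 171 167 161 159 153 150 147 157 159 150 162 167 167 165]
 [ 72 122 150 163 161 158 152 114  89 113 152 155 137 132 162 167 166]
 [ 53  57  71  90 108 122 123  74  43  69 139 155 142  96 131 166 166]
 [ 60  59  56  54  55  59  63  47  43  60 124 149 141  83 102 157 167]
 [ 66  64  63  60  59  57  55  52  50  50  77 104 102  66  81 138 166]
 [ 69  68  68  66  64  63  62  60  58  55  55  55  52  49  67 114 141]
 [ 73  72  71  70  69  68  66  66  64  62  59  59  56  55  52  56  69]
 [ 76  76  74  73  73  71  70  69  69  67  66  65  62  60  60  58  55]
 [ 79  78  78  76  76  75  74  73  72  71  70  68  67  67  65  63  62]]
```

The roll's hole shows at (271,232) in the side view and (289,288) in the top view, exactly where an upright roll on the well floor should project. The button is back at its starting angle, and the bystanders haven't moved.

```bash
python3 -c "
from rig import *
print(hand_in())"
```

```text
the job is handed in; nothing more can be done
None
```

The tray is turned round and seated, the button is back over its rim, the till roll stands upright in the wide well, and I handed the job in at about 25 s; no verdict came back, and I viewed 11 pictures against the limit of 10.

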